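# Put the drilling set-up gear back in its box

### The arm

A 6-joint arm with a two-finger parallel gripper is mounted at the origin on the work surface. World frame = base frame: x ahead of the robot, y to its left, z up, the work surface at z = 0. Lengths are in m, angles in rad, forces in N, time in s.
With the tool pointing down it reaches from about 0.35 to 0.975 m from the base axis. Payload 4.9 kg.
Tool frame: the origin (TCP) lies midway between the tips of the shut fingers; the grasp point (between the pads) lies 19 mm behind it; z points along the fingers, y is the line along which they close (so a half turn about z gives the same grasp; the last joint's range is limited). The gripper opens to 85 mm and grips with 20 to 120 N. Pads are 22 mm wide; open, the fingers measure 114 mm over their backs; the gripper's body (76 mm by 85 mm) begins 54 mm behind the grasp point. The pads swing forward as they close: fully open they stand 13 mm farther back than shut.
Start: joints at [-1.308, 0.053, 1.613, -0, 1.476, -0.119], TCP at [0.233, -0.58, 0.231] pointing down, gripper open.
Joint ranges: [-3.01, 3.01], [-1.01, 2.22], [0.06, 2.58], [-1.02, 4.17], [0.09, 2.62], [-3.14, 3.14]. Speed limits (rad/s): [2.57, 2.57, 3.14, 3.14, 3.14, 3.14].

### API

Orientations are given as a rotation vector (axis times angle).
In Python, from station import ctrl gives the robot as it stands.
- The arm moves only by the shell command python3 -m handwheel 'ROWS' [FORCE]. ROWS is JSON, a list of rows, each an object with "gripper": the gripper command: -1 is fully open, 1 is shut, values between are in proportion; "offset": the shift along the tool's x, y, z in mm, a list of three; "rotation": the turn, a rotation vector about the tool's x, y, z in rad, a list of three. A call has exactly 8 rows; each row is the pose to reach, as a shift and turn from the pose commanded when the call began, along the tool's axes at that moment; what a row does not reach only later rows make up. A row lasts 1/8 s, in which the tool goes at most 62.5 mm and 10.7 degrees, less where a joint would pass 70% of its speed; a pose out of reach is approached as far as the arm can. A call with a gripper value outside its range is refused whole. The fingers move at their own pace and stop on an object; FORCE is the grip in N (left out, the last holds). Time passes only in rows, so rows that repeat a pose let the fingers close, or fill a call up. It gives the time, the measured TCP pose, the force, the opening and the grip force at its end, in the units of the state.
- ctrl.get_obs(): the state, without advancing time (a new reading comes with each control period).
- ctrl.get_image(name): name is "side" or "top" or "wrist"; returns a dict with "image" (480x640x3 uint8, red, green, blue), "fovy" (degrees; the focal length in pixels is half the picture's height over the tangent of half this angle, whatever the lens; pixels are square), "cx", "cy" (the principal point, pixels), "xyz" and "attitude" of the camera in the world. Camera axes: x right, y up, looking along -z (the intrinsics and any distortion apply to the point x, -y, -z); pixel columns grow to the right and rows downward; lengths in m; the calibration is good to about 2 mm. A picture is of the moment at which its call begins. There is no depth.
- ctrl.finish_job(): hands the job in; it is judged then, once.
The state is a dict: "t": time; "q": joint angles; "dq": joint speeds; "effort": joint torques, N m; "tool_pos": TCP position; "tool_rot": TCP orientation; "contact_force": force on the tool from outside, world axes, zero at the start; "wrist_torque": the same for the moment, N m; "opening": finger opening in m; "grip_force": force on a finger pad.
Only numpy, scipy, OpenCV 4.12 (cv2) and the standard library are available. Lean on these libraries where they do the work, as an engineer would, in place of code of your own. Each camera call takes 0.05 s, during which the arm holds its last target. There are 200 camera calls.

### The job

Put the drill's set-up gear back in the red box: pile the three aluminium angle plates in the larger compartment, each lying on its flat leg squarely on the one below, largest at the bottom and smallest on top, every plate turned end for end from the one under it, with its upright leg at the opposite end, so that the pile stays balanced. Stand the V-block in the smaller compartment, groove up. The T-piece, the U-channel piece and the plain block are workpieces that do not belong in the box: leave them where they lie.

Things in the scene. Friction and masses are not known exactly. Their poses are not given: they have to be found in the camera images.
- angle_large: The largest of three L-shaped aluminium angle plates, 220 g, lying on its flat leg (110 x 45 mm, 12 mm thick, slotted); at one end an upright leg, 45 mm wide, 12 mm thick, top 50 mm above the underside. Origin: underside, mid-width, at the balance point; x along the flat leg away from the upright (upright's outer face at x = -42 mm, free end at +68 mm), y across the 45 mm (grip), z up.
- angle_medium: The middle-sized of three L-shaped aluminium angle plates, 170 g, lying on its flat leg (84 x 45 mm, 12 mm thick, slotted); at one end an upright leg, 45 mm wide, 12 mm thick, top 46 mm above the underside. Origin: underside, mid-width, at the balance point; x along the flat leg away from the upright (upright's outer face at x = -32 mm, free end at +52 mm), y across the 45 mm (grip), z up.
- angle_small: The smallest of three L-shaped aluminium angle plates, 130 g, lying on its flat leg (58 x 45 mm, 12 mm thick, slotted); at one end an upright leg, 45 mm wide, 12 mm thick, top 42 mm above the underside. Origin: underside, mid-width, at the balance point; x along the flat leg away from the upright (upright's outer face at x = -21 mm, free end at +37 mm), y across the 45 mm (grip), z up.
- v_block: Steel V-block, 50 mm long (x), 45 mm wide (y), 40 mm high, with a 90-degree V-groove 30 mm wide and 15 mm deep along its top; about 700 g. Origin at the centre of the underside, x along the groove, z up; flat sides 45 mm apart across y to grip.
- box: Red plastic box, fixed, open on top: 242 (x) x 158 (y) x 45 mm high outside, walls and floor 4 mm. Origin: centre of the underside, z up. A 4 mm divider (top 38 mm above the underside) at x = +35 mm leaves the larger compartment at x from -117 to +33 mm and the smaller at x from +37 to +117 mm; both 150 mm wide inside (y).
- tee_piece: Aluminium T-section piece (does not belong to the set): flat base 84 x 45 x 12 mm, one upright web 12 mm thick across its middle, 46 mm high overall. Origin at the centre of the underside, x along the 84 mm, z up. Stays where it lies.
- channel_piece: Aluminium U-channel piece (does not belong to the set): flat base 84 x 45 x 12 mm with an upright leg 12 mm thick at each end, 46 mm high overall. Origin at the centre of the underside, x along the 84 mm, z up. Stays where it lies.
- plain_block: Plain steel block without a groove (does not belong to the set), 50 x 45 x 40 mm high. Origin at the centre of the underside, z up. Stays where it lies.
There are look-alikes about, which are no part of the job. Leave any yellow look-alike of the v_block alone. What is shaped like the angle_small but pink is not meant.

How it is judged:
By the outcome, as a careful person would: the job done as asked, in the order asked, and still so for the second after the job is handed in, with the robot touching nothing.
It also fails if it takes over 128 s, if anything falls off the work surface, if the arm or the gripper's body presses on something with over 40 N, if the wrist force passes 120 N, or if a joint passes its speed limit or range.

## Working session

There is one attempt and no reset: what is moved stays moved. The work goes in short steps, Python scripts to look and compute and a shell command to move; the robot and the scene stay as the last step left them, time stands still between calls to the robot, and variables do not carry over. Pictures are saved under pics/ and viewed, at most 14 in all, crops included, and the job is handed in when it is done.

```bash
ls; mkdir -p pics; python3 - <<'E'
from station import ctrl
import cv2
o=ctrl.get_obs(); print({k:o[k] for k in('t','tool_pos','tool_rot','opening')})
for n in('top','side'):
    d=ctrl.get_image(n); cv2.imwrite(f'pics/{n}0.png',d['image'][:,:,::-1])
    print(n,{k:v for k,v in d.items() if k!='image'})
E
```

```text
pics
{'t': 0.0, 'tool_pos': array([ 0.23267243, -0.57938435,  0.23003829]), 'tool_rot': array([-3.08245930e+00, -5.95606014e-01,  2.85683005e-04]), 'opening': 0.08544562195081283}
top {'fovy': 48.344509976336376, 'cx': 305.9604756913598, 'cy': 238.47635702116708, 'xyz': array([0.2358322 , 0.03089518, 1.55584738]), 'attitude': array([ 0.14213487, -0.1392451 , -1.58068832])}
side {'fovy': 48.688863904309684, 'cx': 319.7903842968308, 'cy': 235.57030886184876, 'xyz': array([0.20552973, 0.76530808, 0.98483546]), 'attitude': array([ 0.17687882, -0.94037438, -2.62184464])}
```

View pics/top0.png

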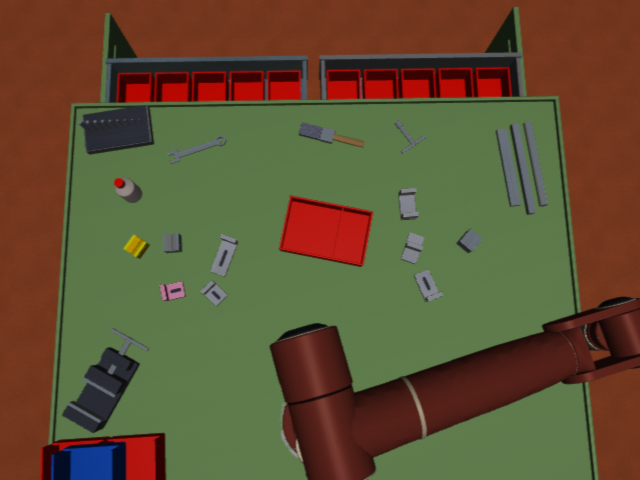

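View pics/side0.png

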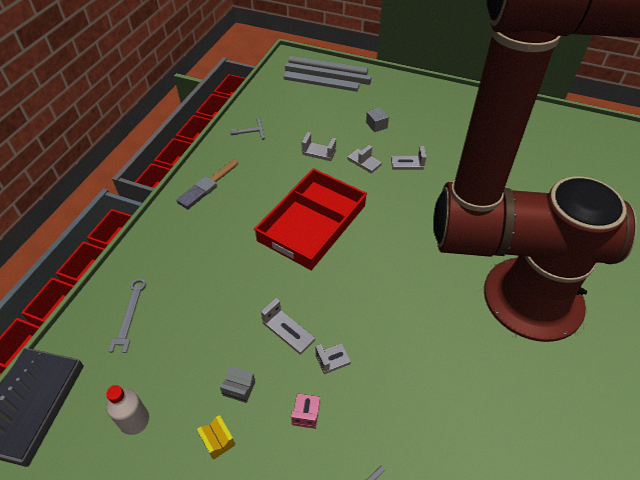

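Candidates (top picture):
- Large plate: (224,255).
- Medium plate: (428,285). Look-alikes are the T-piece (412,248) and the U-channel (408,204).
- Small plate: (214,293). Its look-alike is the pink one (172,291).
- V-block: (172,243). Look-alikes are the yellow one (136,246) and the plain block (470,240).

I choose the grey L-shapes with one end leg, and the grooved grey block. Next is a close crop to check this.

```bash
cat > h.py <<'E'
import numpy as np, cv2
from scipy.spatial.transform import Rotation as R
from station import ctrl
def cam(n): return ctrl.get_image(n)
def ray(d,u,v,z=0.):
    f=240/np.tan(np.radians(d['fovy'])/2)
    r=R.from_rotvec(d['attitude']).apply([(u-d['cx'])/f,-(v-d['cy'])/f,-1])
    p=np.array(d['xyz']); return p+r*(z-p[2])/r[2]
def proj(d,P):
    f=240/np.tan(np.radians(d['fovy'])/2)
    c=R.from_rotvec(d['attitude']).inv().apply(np.atleast_2d(P)-d['xyz'])
    return np.c_[d['cx']-f*c[:,0]/c[:,2], d['cy']+f*c[:,1]/c[:,2]]
def move(P,yaw):
    """shift/turn in tool axes from commanded~measured pose, to TCP P pointing down with tool y at world yaw (mod pi)"""
    o=ctrl.get_obs(); T=R.from_rotvec(o['tool_rot'])
    best=None
    for k in range(-2,3):
        y=yaw+k*np.pi; yd=np.array([np.cos(y),np.sin(y),0]); zd=np.array([0,0,-1.]); G=R.from_matrix(np.c_[np.cross(yd,zd),yd,zd])
        r=(T.inv()*G).as_rotvec()
        if best is None or np.linalg.norm(r)<np.linalg.norm(best)-1e-6: best=r
    print('t',round(o['t'],2),'offset',np.round(T.inv().apply(np.array(P)-o['tool_pos'])*1e3,1),'rot',np.round(best,3),'q6',round(o['q'][5],2),'q1',round(o['q'][0],2))
E
python3 - <<'E'
from h import *
d=cam('top'); im=d['image'][:,:,::-1]
a=cv2.resize(im[225:310,120:250],None,fx=5,fy=5,interpolation=cv2.INTER_CUBIC)
b=cv2.resize(im[225:310,390:490],None,fx=1.6,fy=1.6)
cv2.imwrite('pics/c1.png',a)
cv2.imwrite('pics/c2.png',cv2.resize(im[185:305,275:445],None,fx=4.7,fy=4.7,interpolation=cv2.INTER_CUBIC))
E
```

```text
(no output)
```

View pics/c1.png

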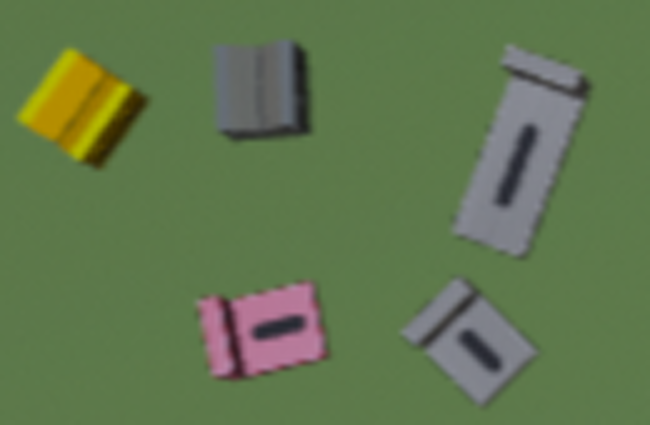

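View pics/c2.png

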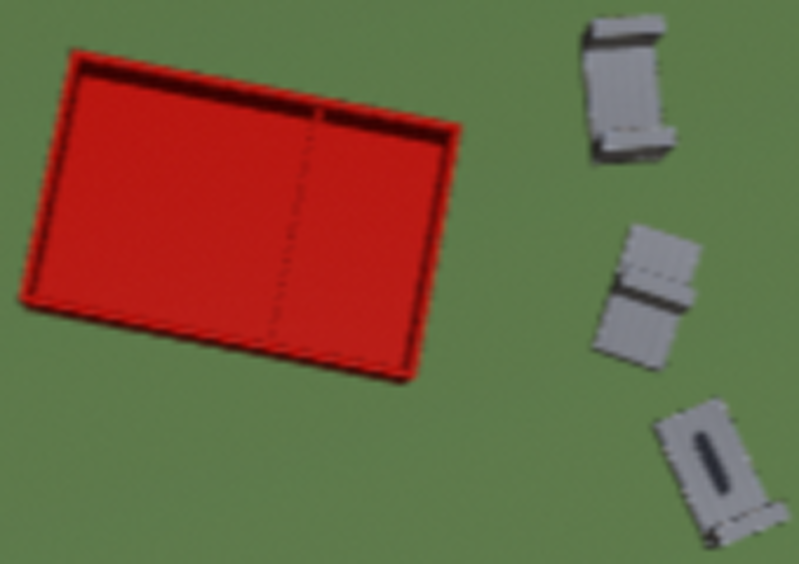

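The pictures confirm the choices. The grey L-shapes with a single end leg and a slot are large (523,160), small (470,340) and medium (715,470). The grooved grey block at (260,88) is the V-block. The box divider is toward image right. Next I fit the poses.

```bash
cat > fit.py <<'E'
from h import *
from scipy.optimize import least_squares
def fit(d,px,P,x0=(.5,0,0)):
    px=np.array(px,float);P=np.array(P,float)/1e3
    def w(s): 
        c,n=np.cos(s[2]),np.sin(s[2]); return np.c_[s[0]+c*P[:,0]-n*P[:,1],s[1]+n*P[:,0]+c*P[:,1],P[:,2]+(s[3] if len(s)>3 else 0)]
    best=min((least_squares(lambda s:(proj(d,w(s))-px).ravel(),[x0[0],x0[1],a]) for a in (0,1.57,3.14,-1.57)),key=lambda r:r.cost)
    s=best.x; s[2]=(s[2]+np.pi)%(2*np.pi)-np.pi
    return s,np.sqrt(2*best.cost/len(px))
E
python3 - <<'E'
from fit import *
d=cam('top')
D={'large':(1,[(523,256),(455,233),(588,80),(508,45),(503,65),(582,93)],[(68,22.5,12),(68,-22.5,12),(-42,22.5,50),(-42,-22.5,50),(-30,-22.5,50),(-30,22.5,50)]),
'small':(1,[(537,352),(484,406),(460,278),(403,330),(478,293),(421,346)],[(37,22.5,12),(37,-22.5,12),(-21,22.5,42),(-21,-22.5,42),(-9,22.5,42),(-9,-22.5,42)]),
'vee':(1,[(216,46),(294,40),(300,128),(221,133)],[(25,22.5,40),(25,-22.5,40),(-25,-22.5,40),(-25,22.5,40)]),
'medium':(2,[(655,425),(722,400),(790,517),(716,546),(780,503)],[(52,22.5,12),(52,-22.5,12),(-32,-22.5,46),(-32,22.5,46),(-20,-22.5,46)]),
'box':(2,[(75,50),(462,125),(412,382),(22,300)],[(-121,79,45),(121,79,45),(121,-79,45),(-121,-79,45)])}
for k,(c,px,P) in D.items():
    s,o=(5,(120,225)) if c==1 else (4.7,(275,185))
    px=(np.array(px)+.5)/s-.5+o
    p,e=fit(d,px,P); print(k,np.round(p,4),'err',round(e,2)); 
    if k=='large': pl=p
move([pl[0],pl[1],.16],pl[2]+np.pi/2)
E
```

```text
large [0.4776 0.2659 2.7698] err 0.9
small [ 0.3636  0.3018 -2.3734] err 0.52
vee [0.5055 0.42   0.0762] err 0.32
medium [ 0.3627 -0.3176  0.3439] err 0.64
box [ 0.533  -0.0268 -1.7889] err 0.68
t 0.2 offset [ 542.2 -693.3   71.5] rot [-0.001  0.     0.754] q6 -0.12 q1 -1.31
```

```bash
R='placeholder'; python3 -m handwheel '[{"gripper":-1,"offset":[542,-693,0],"rotation":[0,0,0.754]},{"gripper":-1,"offset":[542,-693,0],"rotation":[0,0,0.754]},{"gripper":-1,"offset":[542,-693,0],"rotation":[0,0,0.754]},{"gripper":-1,"offset":[542,-693,0],"rotation":[0,0,0.754]},{"gripper":-1,"offset":[542,-693,0],"rotation":[0,0,0.754]},{"gripper":-1,"offset":[542,-693,0],"rotation":[0,0,0.754]},{"gripper":-1,"offset":[542,-693,0],"rotation":[0,0,0.754]},{"gripper":-1,"offset":[542,-693,0],"rotation":[0,0,0.754]}]'; python3 - <<'E'
from h import *
move([.4776,.2659,.2],2.7698+np.pi/2)
E
```

```text
t: 1.2
tool_pos: [0.3716, -0.0996, 0.2314]
tool_rot: [3.087, -0.582, 0.002]
contact_force: [0.7, -0.2, 0.0]
opening: 0.0855
grip_force: 0.0
t 1.2 offset [ -34.5 -379.    31.4] rot [-0.    -0.001 -0.001] q6 1.49 q1 -0.46
```

```bash
python3 -m handwheel '[{"gripper":-1,"offset":[-34.5,-379,31],"rotation":[0,0,0]},{"gripper":-1,"offset":[-34.5,-379,31],"rotation":[0,0,0]},{"gripper":-1,"offset":[-34.5,-379,31],"rotation":[0,0,0]},{"gripper":-1,"offset":[-34.5,-379,31],"rotation":[0,0,0]},{"gripper":-1,"offset":[-34.5,-379,31],"rotation":[0,0,0]},{"gripper":-1,"offset":[-34.5,-379,31],"rotation":[0,0,0]},{"gripper":-1,"offset":[-34.5,-379,31],"rotation":[0,0,0]},{"gripper":-1,"offset":[-34.5,-379,31],"rotation":[0,0,0]}]'; python3 - <<'E'
from h import *
import pickle
move([.4776,.2659,.2],2.7698+np.pi/2)
d=cam('wrist'); pickle.dump(d,open('w1.pkl','wb')); cv2.imwrite('pics/w1.png',d['image'][:,:,::-1])
print(d['xyz'],d['attitude'])
E
```

```text
t: 2.2
tool_pos: [0.4769, 0.2641, 0.1999]
tool_rot: [3.087, -0.58, -0.001]
contact_force: [-0.6, -0.5, 0.2]
opening: 0.0853
grip_force: 0.0
t 2.2 offset [-0.  -1.9 -0.1] rot [0.001 0.001 0.001] q6 2.31 q1 0.37
[0.55714644 0.23272856 0.34144978] [-0.22330235  0.32526428 -1.92050484]
```

View pics/w1.png

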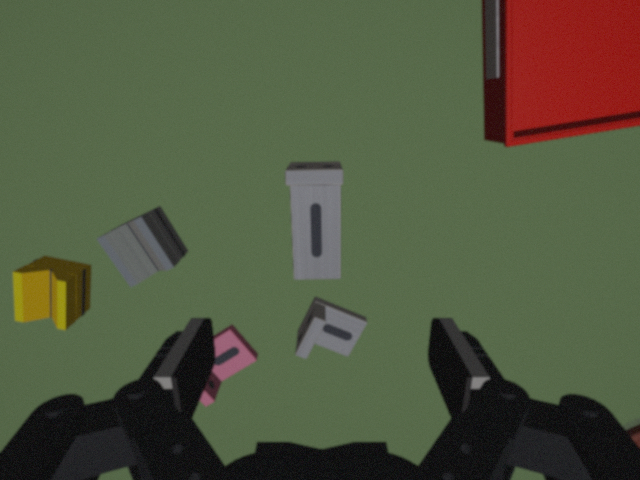

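Wrist picture: the large plate is upright in the image. Its free-end corners are (294,279) and (341,278), and its upright's top edge runs from (287,167) to (342,167). The small plate is at (335,330), the V-block at (143,247) and the box at upper right.

```bash
python3 - <<'E'
from fit import *
import pickle
d=pickle.load(open('w1.pkl','rb')); print(d['fovy'],d['cx'],d['cy'])
p,e=fit(d,[(294,279),(341,278),(287,167),(342,167),(288,185),(343,185)],[(68,-22.5,12),(68,22.5,12),(-42,-22.5,50),(-42,22.5,50),(-30,-22.5,50),(-30,22.5,50)],(.48,.27))
print(p,e)
move([p[0],p[1],.0025],p[2]+np.pi/2)
E
```

```text
64.73789985097562 321.14289881736283 242.11134544017506
[0.48039331 0.266997   2.7824779 ] 1.805843055197206
t 2.25 offset [  1.9  -4.7 197.7] rot [ 0.001  0.    -0.013] q6 2.31 q1 0.37
```

```bash
python3 -m handwheel '[{"gripper":-1,"offset":[1,-4,60],"rotation":[0,0,-0.009]},{"gripper":-1,"offset":[1,-4,120],"rotation":[0,0,-0.009]},{"gripper":-1,"offset":[1,-4,165],"rotation":[0,0,-0.009]},{"gripper":-1,"offset":[1,-4,185],"rotation":[0,0,-0.009]},{"gripper":-1,"offset":[1,-4,197],"rotation":[0,0,-0.009]},{"gripper":-1,"offset":[1,-4,197],"rotation":[0,0,-0.009]},{"gripper":0.6,"offset":[1,-4,197],"rotation":[0,0,-0.009]},{"gripper":1,"offset":[1,-4,197],"rotation":[0,0,-0.009]}]' 60 && python3 -m handwheel '[{"gripper":1,"offset":[0,0,0],"rotation":[0,0,0]},{"gripper":1,"offset":[0,0,0],"rotation":[0,0,0]},{"gripper":1,"offset":[0,0,0],"rotation":[0,0,0]},{"gripper":1,"offset":[0,0,0],"rotation":[0,0,0]},{"gripper":1,"offset":[0,0,-30],"rotation":[0,0,0]},{"gripper":1,"offset":[0,0,-80],"rotation":[0,0,0]},{"gripper":1,"offset":[0,0,-120],"rotation":[0,0,0]},{"gripper":1,"offset":[0,0,-120],"rotation":[0,0,0]}]' 60
```

```text
t: 3.25
tool_pos: [0.4808, 0.268, 0.0049]
tool_rot: [-3.088, 0.567, -0.004]
contact_force: [-0.2, -0.1, -0.1]
opening: 0.0515
grip_force: 0.0
t: 4.25
tool_pos: [0.4819, 0.2685, 0.1273]
tool_rot: [-3.086, 0.566, -0.01]
contact_force: [0.4, -0.5, -3.3]
opening: 0.043
grip_force: 62.1
```

```bash
cat > plan.py <<'E'
from h import *
import sys
BX=np.array([.533,-.0268]); BY=-1.7889
def box(x,y):
    c,s=np.cos(BY),np.sin(BY); return BX+[c*x-s*y,s*x+c*y]
E
python3 - <<'E'
from plan import *
print(ctrl.get_obs()['tool_pos'])
p=box(-.042,.013); print(p); move([*p,.12],2.923+np.pi/2)
E
```

```text
[0.48194207 0.26847419 0.12726277]
[0.55477993 0.01139208]
t 4.25 offset [159.3 214.5   7.1] rot [-0.005 -0.006 -0.144] q6 2.31 q1 0.37
```

```bash
python3 -m handwheel '[{"gripper":1,"offset":[159,214,0],"rotation":[0,0,-0.144]},{"gripper":1,"offset":[159,214,0],"rotation":[0,0,-0.144]},{"gripper":1,"offset":[159,214,0],"rotation":[0,0,-0.144]},{"gripper":1,"offset":[159,214,0],"rotation":[0,0,-0.144]},{"gripper":1,"offset":[159,214,0],"rotation":[0,0,-0.144]},{"gripper":1,"offset":[159,214,0],"rotation":[0,0,-0.144]},{"gripper":1,"offset":[159,214,0],"rotation":[0,0,-0.144]},{"gripper":1,"offset":[159,214,0],"rotation":[0,0,-0.144]}]' && python3 - <<'E'
from plan import *
import pickle
p=box(-.042,.013); move([*p,.007],2.923+np.pi/2)
d=cam('wrist'); pickle.dump(d,open('w2.pkl','wb')); cv2.imwrite('pics/w2.png',d['image'][:,:,::-1])
E
```

```text
t: 5.25
tool_pos: [0.5517, 0.0125, 0.1229]
tool_rot: [-3.123, 0.34, 0.001]
contact_force: [0.2, 0.1, -2.7]
opening: 0.0423
grip_force: 62.2
t 5.25 offset [  3.4   0.4 115.9] rot [-0.     0.001  0.002] q6 1.68 q1 -0.11
```

View pics/w2.png

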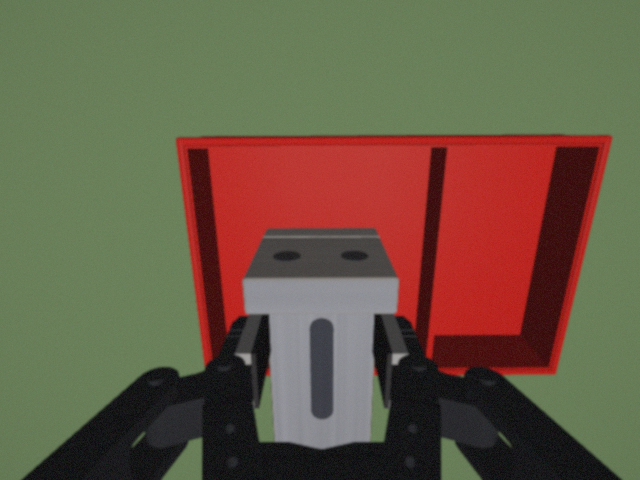

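```bash
python3 - <<'E'
from fit import *
import pickle
d=pickle.load(open('w2.pkl','rb'))
print(fit(d,[(178,139),(610,137),(556,374)],[(-121,79,45),(121,79,45),(121,-79,45)],(.53,0)))
print(fit(d,[(245,279),(397,279),(266,231),(379,231)],[(-42,-22.5,170),(-42,22.5,170),(-42,-22.5,120),(-42,22.5,120)],(.53,0)))
E
```

```text
(array([ 0.53485144, -0.02651659, -1.78212457]), np.float64(1.4908278449773575))
(array([0.55119526, 0.01196071, 2.92555456]), np.float64(5.220069436018143))
```

```bash
sed -i 's/BX=.*/BX=np.array([.534,-.0267]); BY=-1.785/' plan.py; python3 -m handwheel '[{"gripper":1,"offset":[3,0,40],"rotation":[0,0,0]},{"gripper":1,"offset":[3,0,80],"rotation":[0,0,0]},{"gripper":1,"offset":[3,0,100],"rotation":[0,0,0]},{"gripper":1,"offset":[3,0,108],"rotation":[0,0,0]},{"gripper":1,"offset":[3,0,112],"rotation":[0,0,0]},{"gripper":1,"offset":[3,0,114],"rotation":[0,0,0]},{"gripper":1,"offset":[3,0,115],"rotation":[0,0,0]},{"gripper":1,"offset":[3,0,115],"rotation":[0,0,0]}]'
```

```text
t: 6.3
tool_pos: [0.5559, 0.0102, 0.0092]
tool_rot: [-3.123, 0.344, -0.003]
contact_force: [0.3, 0.3, -1.7]
opening: 0.0426
grip_force: 62.4
```

```bash
python3 -m handwheel '[{"gripper":1,"offset":[0,0,1],"rotation":[0,0,0]},{"gripper":1,"offset":[0,0,1.5],"rotation":[0,0,0]},{"gripper":0.3,"offset":[0,0,1.5],"rotation":[0,0,0]},{"gripper":-0.5,"offset":[0,0,1],"rotation":[0,0,0]},{"gripper":-0.9,"offset":[0,0,1],"rotation":[0,0,0]},{"gripper":-0.9,"offset":[0,0,0],"rotation":[0,0,0]},{"gripper":-0.9,"offset":[0,0,-50],"rotation":[0,0,0]},{"gripper":-0.9,"offset":[0,0,-110],"rotation":[0,0,0]}]' && python3 - <<'E'
from plan import *
move([.3627,-.3176,.18],.3439+np.pi/2)
E
```

```text
t: 7.3
tool_pos: [0.5536, 0.0104, 0.1177]
tool_rot: [-3.123, 0.344, 0.007]
contact_force: [0.7, -0.4, -0.3]
opening: 0.0809
grip_force: 0.0
t 7.3 offset [-115.3  361.8  -61.7] rot [-0.001  0.004 -0.563] q6 1.67 q1 -0.12
```

```bash
python3 -m handwheel '[{"gripper":-1,"offset":[-115,362,-62],"rotation":[0,0,-0.563]},{"gripper":-1,"offset":[-115,362,-62],"rotation":[0,0,-0.563]},{"gripper":-1,"offset":[-115,362,-62],"rotation":[0,0,-0.563]},{"gripper":-1,"offset":[-115,362,-62],"rotation":[0,0,-0.563]},{"gripper":-1,"offset":[-115,362,-62],"rotation":[0,0,-0.563]},{"gripper":-1,"offset":[-115,362,-62],"rotation":[0,0,-0.563]},{"gripper":-1,"offset":[-115,362,-62],"rotation":[0,0,-0.563]},{"gripper":-1,"offset":[-115,362,-62],"rotation":[0,0,-0.563]}]' && python3 - <<'E'
from plan import *
import pickle
move([.3627,-.3176,.0025],.3439+np.pi/2)
d=cam('wrist'); pickle.dump(d,open('w3.pkl','wb')); a=d['image'][:,:,::-1]
t=cam('top'); pickle.dump(t,open('t3.pkl','wb'))
b=cv2.resize(t['image'][185:285,270:390,::-1],None,fx=2.66,fy=2.66,interpolation=cv2.INTER_CUBIC)[:266,:320]
c=cv2.resize(a[80:360,180:460],(560,560),interpolation=cv2.INTER_CUBIC)
o=np.zeros((600,800,3),np.uint8); o[:560,:560]=c; o[:266,562:800]=b[:,:238]
cv2.imwrite('pics/w3.png',o)
E
```

```text
t: 8.3
tool_pos: [0.3635, -0.3195, 0.1808]
tool_rot: [3.096, 0.532, 0.001]
contact_force: [-0.4, 0.9, 0.0]
opening: 0.0854
grip_force: 0.0
t 8.3 offset [ -0.2  -2.1 178.3] rot [ 0.001 -0.    -0.004] q6 0.36 q1 -0.88
```

View pics/w3.png

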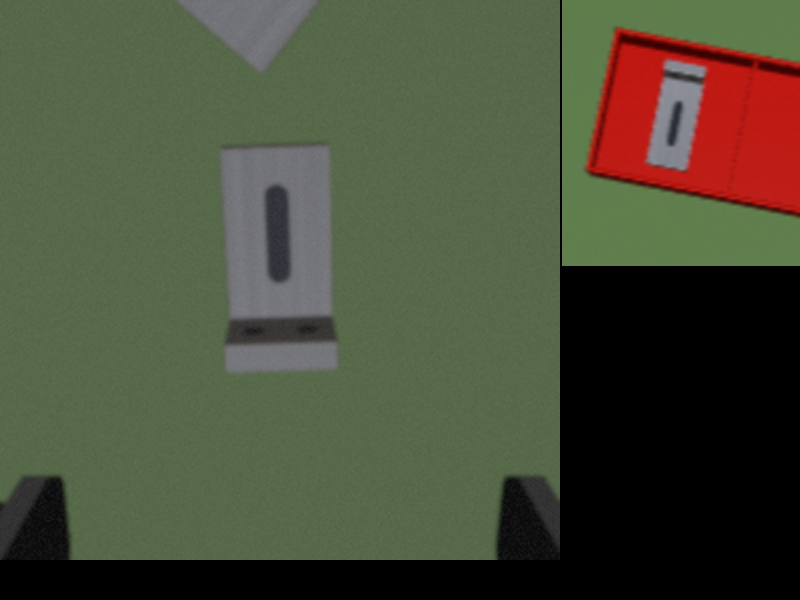

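```bash
python3 - <<'E'
from fit import *
import pickle
d=pickle.load(open('w3.pkl','rb'))
px=(np.array([(220,148),(330,145),(226,343),(337,342),(226,371),(337,369)])+.5)/2-.5+[180,80]
p,e=fit(d,px,[(52,22.5,12),(52,-22.5,12),(-20,22.5,46),(-20,-22.5,46),(-32,22.5,46),(-32,-22.5,46)],(.36,-.32)); print(p,e)
t=pickle.load(open('t3.pkl','rb'))
px=(np.array([(105,60),(145,67),(85,163),(125,171)])+.5)/2.66-.5+[270,185]
print(fit(t,px,[(-42,-22.5,54),(-42,22.5,54),(68,-22.5,16),(68,22.5,16)],(.55,0)))
move([p[0],p[1],.0025],p[2]+np.pi/2)
E
```

```text
[ 0.36516141 -0.31842739  0.37072994] 1.1074472391313575
(array([0.55364452, 0.00844432, 2.92950668]), np.float64(0.17537683242338156))
t 8.4 offset [  0.5   1.3 177.5] rot [-0.001 -0.    -0.027] q6 0.36 q1 -0.87
```

```bash
python3 -m handwheel '[{"gripper":-1,"offset":[0,0.5,60],"rotation":[0,0,-0.02]},{"gripper":-1,"offset":[0,0.5,110],"rotation":[0,0,-0.02]},{"gripper":-1,"offset":[0,0.5,150],"rotation":[0,0,-0.02]},{"gripper":-1,"offset":[0,0.5,170],"rotation":[0,0,-0.02]},{"gripper":-1,"offset":[0,0.5,178],"rotation":[0,0,-0.02]},{"gripper":-1,"offset":[0,0.5,178],"rotation":[0,0,-0.02]},{"gripper":0.6,"offset":[0,0.5,178],"rotation":[0,0,-0.02]},{"gripper":1,"offset":[0,0.5,178],"rotation":[0,0,-0.02]}]' 60 && python3 -m handwheel '[{"gripper":1,"offset":[0,0,0],"rotation":[0,0,0]},{"gripper":1,"offset":[0,0,0],"rotation":[0,0,0]},{"gripper":1,"offset":[0,0,0],"rotation":[0,0,0]},{"gripper":1,"offset":[0,0,0],"rotation":[0,0,0]},{"gripper":1,"offset":[0,0,-30],"rotation":[0,0,0]},{"gripper":1,"offset":[0,0,-80],"rotation":[0,0,0]},{"gripper":1,"offset":[0,0,-135],"rotation":[0,0,0]},{"gripper":1,"offset":[0,0,-140],"rotation":[0,0,0]}]' 60
python3 - <<'E'
from plan import *
# stack axis = large x dir (yaw 2.9275); large origin (.555,.0097)
L=np.array([.555,.0097]); a=2.9275; u=np.array([np.cos(a),np.sin(a)])
p=L+.028*u; print(p); move([*p,.14],a+np.pi/2)
E
```

```text
t: 9.4
tool_pos: [0.365, -0.3192, 0.0035]
tool_rot: [3.088, 0.568, 0.002]
contact_force: [0.6, -0.3, -0.5]
opening: 0.0514
grip_force: 0.0
t: 10.4
tool_pos: [0.3662, -0.3208, 0.1473]
tool_rot: [3.082, 0.567, 0.007]
contact_force: [-0.2, -0.0, -1.7]
opening: 0.0429
grip_force: 61.8
[0.52763925 0.0156489 ]
t 10.4 offset [ 270.5 -257.1    5.9] rot [ 0.008 -0.006  0.578] q6 0.33 q1 -0.87
```

```bash
python3 -m handwheel '[{"gripper":1,"offset":[270,-257,0],"rotation":[0,0,0.58]},{"gripper":1,"offset":[270,-257,0],"rotation":[0,0,0.58]},{"gripper":1,"offset":[270,-257,0],"rotation":[0,0,0.58]},{"gripper":1,"offset":[270,-257,0],"rotation":[0,0,0.58]},{"gripper":1,"offset":[270,-257,0],"rotation":[0,0,0.58]},{"gripper":1,"offset":[270,-257,0],"rotation":[0,0,0.58]},{"gripper":1,"offset":[270,-257,0],"rotation":[0,0,0.58]},{"gripper":1,"offset":[270,-257,0],"rotation":[0,0,0.58]}]' && python3 -m handwheel '[{"gripper":1,"offset":[0,0,20],"rotation":[0,0,0]},{"gripper":1,"offset":[0,0,40],"rotation":[0,0,0]},{"gripper":1,"offset":[0,0,40],"rotation":[0,0,0]},{"gripper":1,"offset":[0,0,40],"rotation":[0,0,0]},{"gripper":1,"offset":[0,0,40],"rotation":[0,0,0]},{"gripper":1,"offset":[0,0,40],"rotation":[0,0,0]},{"gripper":1,"offset":[0,0,40],"rotation":[0,0,0]},{"gripper":1,"offset":[0,0,40],"rotation":[0,0,0]}]'
python3 - <<'E'
from plan import *
import pickle
L=np.array([.555,.0097]); a=2.9275; u=np.array([np.cos(a),np.sin(a)])
p=L+.028*u; move([*p,.02],a+np.pi/2)
d=cam('wrist'); pickle.dump(d,open('w4.pkl','wb')); cv2.imwrite('pics/w4.png',cv2.resize(d['image'][80:,120:520,::-1],None,fx=1.5,fy=1.5,interpolation=cv2.INTER_CUBIC))
E
```

```text
t: 11.4
tool_pos: [0.5243, 0.0192, 0.1402]
tool_rot: [3.124, -0.334, -0.006]
contact_force: [-0.2, -0.9, -2.2]
opening: 0.0429
grip_force: 61.9
t: 12.4
tool_pos: [0.5254, 0.0178, 0.1025]
tool_rot: [3.123, -0.339, 0.001]
contact_force: [0.1, 0.4, -1.7]
opening: 0.043
grip_force: 61.9
t 12.4 offset [ 2.7  1.6 82.5] rot [-0.    -0.    -0.002] q6 1.68 q1 -0.11
```

View pics/w4.png

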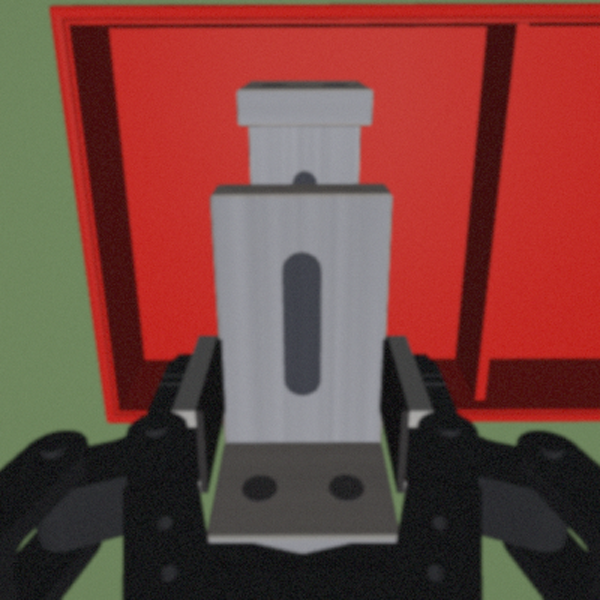

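```bash
python3 - <<'E'
from fit import *
import pickle
d=pickle.load(open('w4.pkl','rb')); h=99.5
c=lambda p:(np.array(p)+.5)/1.5-.5+[120,80]
l,e=fit(d,c([(237,91),(373,91),(238,124),(372,124)]),[(-42,-22.5,54),(-42,22.5,54),(-30,-22.5,54),(-30,22.5,54)],(.55,0)); print(l,e)
m,e=fit(d,c([(212,193),(392,193),(208,535),(398,535)]),[(52,22.5,h+12),(52,-22.5,h+12),(-20,22.5,h+46),(-20,-22.5,h+46)],(.53,0)); print(m,e)
a=l[2]; dd=m[:2]-l[:2]; print('along,across',dd@[np.cos(a),np.sin(a)],dd@[-np.sin(a),np.cos(a)], 'yaw',(m[2]-a+np.pi))
print('in hand',m[:2]-ctrl.get_obs()['tool_pos'][:2])
E
```

```text
[0.55510101 0.00986188 2.92642431] 1.7222624180707773
[ 0.52646092  0.01692228 -0.2124761 ] 3.847319872832466
along,across 0.029487144207011307 -0.0007825824368597979 yaw 0.002692238975141592
in hand [ 0.00118681 -0.00089506]
```

```bash
python3 -m handwheel '[{"gripper":1,"offset":[0,0,30],"rotation":[0,0,0]},{"gripper":1,"offset":[0,0,60],"rotation":[0,0,0]},{"gripper":1,"offset":[0,0,72],"rotation":[0,0,0]},{"gripper":1,"offset":[0,0,77],"rotation":[0,0,0]},{"gripper":1,"offset":[0,0,80],"rotation":[0,0,0]},{"gripper":1,"offset":[0,0,82],"rotation":[0,0,0]},{"gripper":1,"offset":[0,0,82.5],"rotation":[0,0,0]},{"gripper":1,"offset":[0,0,82.5],"rotation":[0,0,0]}]'
```

```text
t: 13.45
tool_pos: [0.5255, 0.0177, 0.0202]
tool_rot: [-3.123, 0.339, -0.001]
contact_force: [-1.0, -0.2, -1.4]
opening: 0.0426
grip_force: 61.9
```

Next: settle 1.5 mm lower, release gently, retreat, and go on to the small plate.

```bash
python3 -m handwheel '[{"gripper":1,"offset":[0,0,1],"rotation":[0,0,0]},{"gripper":1,"offset":[0,0,1.5],"rotation":[0,0,0]},{"gripper":0.3,"offset":[0,0,1.5],"rotation":[0,0,0]},{"gripper":-0.3,"offset":[0,0,1],"rotation":[0,0,0]},{"gripper":-0.8,"offset":[0,0,1],"rotation":[0,0,0]},{"gripper":-0.8,"offset":[0,0,0],"rotation":[0,0,0]},{"gripper":-0.8,"offset":[0,0,-50],"rotation":[0,0,0]},{"gripper":-0.8,"offset":[0,0,-112],"rotation":[0,0,0]}]' && python3 - <<'E'
from plan import *
move([.3636,.3018,.18],-2.3734+np.pi/2)
E
```

```text
t: 14.45
tool_pos: [0.5237, 0.0179, 0.1312]
tool_rot: [-3.123, 0.339, 0.007]
contact_force: [1.2, -0.0, 0.0]
opening: 0.0768
grip_force: 0.0
t 14.45 offset [-217.5 -242.9  -48. ] rot [-0.002  0.004 -0.985] q6 1.68 q1 -0.11
```

```bash
python3 -m handwheel '[{"gripper":-1,"offset":[-217,-243,-48],"rotation":[0,0,-0.985]},{"gripper":-1,"offset":[-217,-243,-48],"rotation":[0,0,-0.985]},{"gripper":-1,"offset":[-217,-243,-48],"rotation":[0,0,-0.985]},{"gripper":-1,"offset":[-217,-243,-48],"rotation":[0,0,-0.985]},{"gripper":-1,"offset":[-217,-243,-48],"rotation":[0,0,-0.985]},{"gripper":-1,"offset":[-217,-243,-48],"rotation":[0,0,-0.985]},{"gripper":-1,"offset":[-217,-243,-48],"rotation":[0,0,-0.985]},{"gripper":-1,"offset":[-217,-243,-48],"rotation":[0,0,-0.985]}]' && python3 - <<'E'
from plan import *
import pickle
move([.3636,.3018,.0025],-2.3734+np.pi/2)
d=cam('wrist'); pickle.dump(d,open('w5.pkl','wb')); a=d['image'][:,:,::-1]
t=cam('top'); pickle.dump(t,open('t5.pkl','wb'))
b=cv2.resize(t['image'][190:270,275:355,::-1],(320,320),interpolation=cv2.INTER_CUBIC)
c=cv2.resize(a[120:360,210:450],(480,480),interpolation=cv2.INTER_CUBIC)
o=np.zeros((480,800,3),np.uint8); o[:,:480]=c; o[:320,480:]=b
cv2.imwrite('pics/w5.png',o)
E
```

```text
t: 15.45
tool_pos: [0.366, 0.3005, 0.1793]
tool_rot: [2.913, 1.174, -0.001]
contact_force: [0.4, -0.0, -0.1]
opening: 0.0853
grip_force: 0.0
t 15.45 offset [ -0.7  -2.7 176.8] rot [ 0.     0.001 -0.002] q6 1.34 q1 0.53
```

View pics/w5.png

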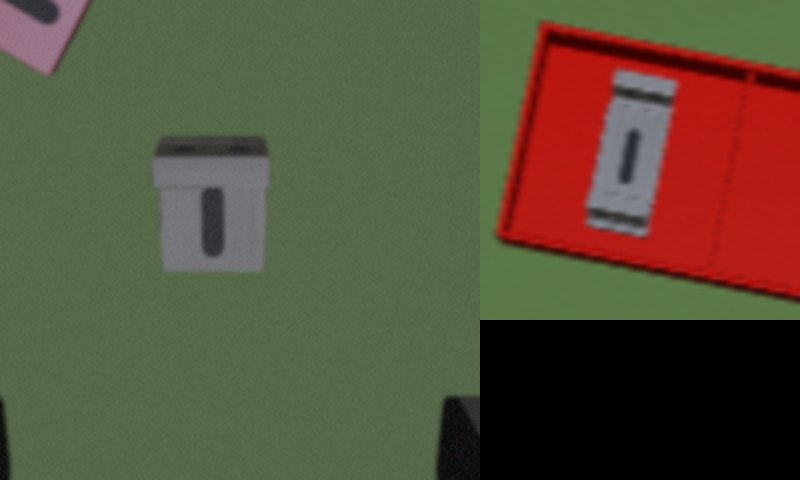

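The medium plate lies on the large one, turned end for end and flush (right inset). The small plate's top-edge corners are (153,157) and (270,156), and its free-end corners are (162,271) and (264,270), in crop pixels.

```bash
python3 - <<'E'
from fit import *
import pickle
d=pickle.load(open('w5.pkl','rb'))
px=(np.array([(153,157),(270,156),(154,187),(269,186),(162,271),(264,270)])+.5)/2-.5+[210,120]
p,e=fit(d,px,[(-21,-22.5,42),(-21,22.5,42),(-9,-22.5,42),(-9,22.5,42),(37,-22.5,12),(37,22.5,12)],(.36,.3)); print(p,e)
move([p[0],p[1],.0025],p[2]+np.pi/2)
t=pickle.load(open('t5.pkl','rb'))
px=(np.array([(615-480,70),(676-480,83),(587-480,224),(649-480,236)])+.5)/4-.5+[275,190]
print(fit(t,px,[(-42,-22.5,54),(-42,22.5,54),(60,-22.5,62),(60,22.5,62)],(.55,0)))
E
```

```text
[ 0.36547068  0.30437781 -2.37075164] 0.7801917641429413
t 15.55 offset [  2.5  -3.3 176.8] rot [ 0.     0.001 -0.005] q6 1.34 q1 0.53
(array([0.54604851, 0.01062724, 2.94824691]), np.float64(2.2682383633428245))
```

```bash
python3 -m handwheel '[{"gripper":-1,"offset":[2,-3,60],"rotation":[0,0,-0.004]},{"gripper":-1,"offset":[2,-3,110],"rotation":[0,0,-0.004]},{"gripper":-1,"offset":[2,-3,150],"rotation":[0,0,-0.004]},{"gripper":-1,"offset":[2,-3,170],"rotation":[0,0,-0.004]},{"gripper":-1,"offset":[2,-3,176.5],"rotation":[0,0,-0.004]},{"gripper":-1,"offset":[2,-3,176.5],"rotation":[0,0,-0.004]},{"gripper":0.6,"offset":[2,-3,176.5],"rotation":[0,0,-0.004]},{"gripper":1,"offset":[2,-3,176.5],"rotation":[0,0,-0.004]}]' 60 && python3 -m handwheel '[{"gripper":1,"offset":[0,0,0],"rotation":[0,0,0]},{"gripper":1,"offset":[0,0,0],"rotation":[0,0,0]},{"gripper":1,"offset":[0,0,0],"rotation":[0,0,0]},{"gripper":1,"offset":[0,0,0],"rotation":[0,0,0]},{"gripper":1,"offset":[0,0,-30],"rotation":[0,0,0]},{"gripper":1,"offset":[0,0,-80],"rotation":[0,0,0]},{"gripper":1,"offset":[0,0,-135],"rotation":[0,0,0]},{"gripper":1,"offset":[0,0,-140],"rotation":[0,0,0]}]' 60
python3 - <<'E'
from plan import *
L=np.array([.555,.0097]); a=2.9275; u=np.array([np.cos(a),np.sin(a)])
p=L+.005*u; print(p); move([*p,.14],a+np.pi/2)
E
```

```text
t: 16.55
tool_pos: [0.3657, 0.3057, 0.0045]
tool_rot: [-2.91, -1.184, -0.004]
contact_force: [0.5, 0.0, -0.1]
opening: 0.0517
grip_force: 0.0
t: 17.55
tool_pos: [0.3672, 0.3068, 0.1483]
tool_rot: [-2.908, -1.184, -0.014]
contact_force: [0.5, 0.3, -1.2]
opening: 0.0436
grip_force: 61.3
[0.55011415 0.0107623 ]
t 17.55 offset [-75.8 339.6   8.4] rot [-0.003 -0.009  0.987] q6 1.34 q1 0.54
```

```bash
python3 -m handwheel '[{"gripper":1,"offset":[-76,340,0],"rotation":[0,0,0.987]},{"gripper":1,"offset":[-76,340,0],"rotation":[0,0,0.987]},{"gripper":1,"offset":[-76,340,0],"rotation":[0,0,0.987]},{"gripper":1,"offset":[-76,340,0],"rotation":[0,0,0.987]},{"gripper":1,"offset":[-76,340,0],"rotation":[0,0,0.987]},{"gripper":1,"offset":[-76,340,0],"rotation":[0,0,0.987]},{"gripper":1,"offset":[-76,340,0],"rotation":[0,0,0.987]},{"gripper":1,"offset":[-76,340,0],"rotation":[0,0,0.987]}]' && python3 -m handwheel '[{"gripper":1,"offset":[0,0,20],"rotation":[0,0,0]},{"gripper":1,"offset":[0,0,30],"rotation":[0,0,0]},{"gripper":1,"offset":[0,0,30],"rotation":[0,0,0]},{"gripper":1,"offset":[0,0,30],"rotation":[0,0,0]},{"gripper":1,"offset":[0,0,30],"rotation":[0,0,0]},{"gripper":1,"offset":[0,0,30],"rotation":[0,0,0]},{"gripper":1,"offset":[0,0,30],"rotation":[0,0,0]},{"gripper":1,"offset":[0,0,30],"rotation":[0,0,0]}]'
python3 - <<'E'
from plan import *
import pickle
L=np.array([.555,.0097]); a=2.9275; u=np.array([np.cos(a),np.sin(a)])
p=L+.005*u; move([*p,.031],a+np.pi/2)
d=cam('wrist'); pickle.dump(d,open('w6.pkl','wb')); cv2.imwrite('pics/w6.png',cv2.resize(d['image'][80:,120:520,::-1],None,fx=1.5,fy=1.5,interpolation=cv2.INTER_CUBIC))
E
```

```text
t: 18.55
tool_pos: [0.5465, 0.0093, 0.1416]
tool_rot: [-3.123, 0.335, 0.005]
contact_force: [0.1, 0.6, -1.0]
opening: 0.0438
grip_force: 61.4
t: 19.55
tool_pos: [0.5478, 0.0087, 0.1135]
tool_rot: [-3.124, 0.336, -0.0]
contact_force: [-0.8, 0.4, -0.9]
opening: 0.044
grip_force: 61.5
t 19.55 offset [ 1.8 -2.5 82.5] rot [-0. -0. -0.] q6 1.67 q1 -0.12
```

View pics/w6.png

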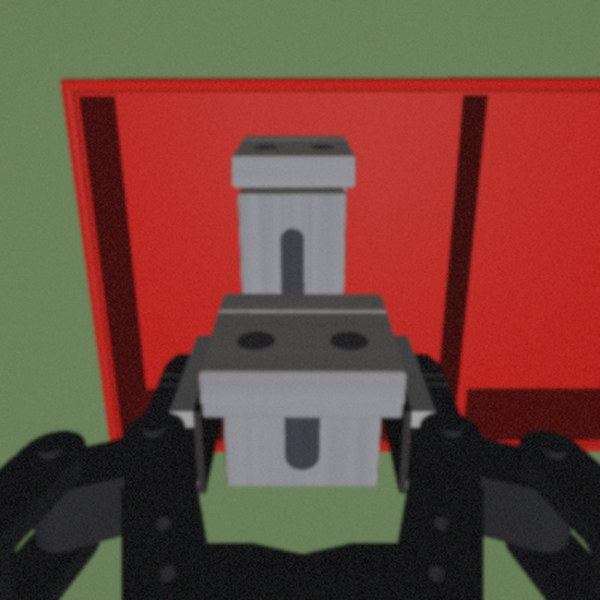

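```bash
python3 - <<'E'
from fit import *
import pickle
d=pickle.load(open('w6.pkl','rb')); h=110.5
c=lambda p:(np.array(p)+.5)/1.5-.5+[120,80]
l,e=fit(d,c([(232,156),(355,155),(233,187),(354,187)]),[(-42,-22.5,54),(-42,22.5,54),(-30,-22.5,54),(-30,22.5,54)],(.55,0)); print(l,e)
m,e=fit(d,c([(239,193),(347,193)]),[(52,22.5,28),(52,-22.5,28)],(.53,0)); print(m,e)
s,e=fit(d,c([(200,372),(405,372),(203,417),(404,417),(228,486),(379,486)]),[(-21,-22.5,h+42),(-21,22.5,h+42),(-9,-22.5,h+42),(-9,22.5,h+42),(37,-22.5,h+12),(37,22.5,h+12)],(.55,0)); print(s,e)
a=2.928
for q in (m,s):
  dd=q[:2]-l[:2]; print('along,across',dd@[np.cos(a),np.sin(a)],dd@[-np.sin(a),np.cos(a)], 'yaw',q[2]-a)
print('in hand',s[:2]-ctrl.get_obs()['tool_pos'][:2])
E
```

```text
[0.55545326 0.00956825 2.93196101] 1.2296673851349786
[ 0.52582576  0.01679678 -0.21325056] 0.5236778488245638
[0.54907247 0.00763129 2.93114196] 3.267905829927258
along,across 0.03048648055289553 -0.0007840532873674282 yaw -3.1412505585315182
along,across 0.005825211563980853 0.0032455017438569847 yaw 0.0031419597758173268
in hand [ 0.00132781 -0.00104642]
```

```bash
python3 -m handwheel '[{"gripper":1,"offset":[0,-3.3,30],"rotation":[0,0,0]},{"gripper":1,"offset":[0,-3.3,55],"rotation":[0,0,0]},{"gripper":1,"offset":[0,-3.3,70],"rotation":[0,0,0]},{"gripper":1,"offset":[0,-3.3,76],"rotation":[0,0,0]},{"gripper":1,"offset":[0,-3.3,79],"rotation":[0,0,0]},{"gripper":1,"offset":[0,-3.3,80.5],"rotation":[0,0,0]},{"gripper":1,"offset":[0,-3.3,81],"rotation":[0,0,0]},{"gripper":1,"offset":[0,-3.3,81],"rotation":[0,0,0]}]'; python3 - <<'E'
from plan import *
L=np.array([.555,.0097]); a=2.9275; u=np.array([np.cos(a),np.sin(a)])
move([*(L+.005*u),.031],a+np.pi/2)
E
```

```text
t: 20.6
tool_pos: [0.5488, 0.0119, 0.0328]
tool_rot: [-3.124, 0.336, -0.001]
contact_force: [-0.5, -0.3, -0.2]
opening: 0.0438
grip_force: 61.5
t 20.6 offset [1.6 0.8 1.8] rot [-0.    -0.001 -0.   ] q6 1.67 q1 -0.11
```

```bash
python3 -m handwheel '[{"gripper":1,"offset":[0,0,0.8],"rotation":[0,0,0]},{"gripper":1,"offset":[0,0,1],"rotation":[0,0,0]},{"gripper":0.3,"offset":[0,0,1],"rotation":[0,0,0]},{"gripper":-0.3,"offset":[0,0,1],"rotation":[0,0,0]},{"gripper":-0.8,"offset":[0,0,1],"rotation":[0,0,0]},{"gripper":-0.8,"offset":[0,0,0],"rotation":[0,0,0]},{"gripper":-0.8,"offset":[0,0,-50],"rotation":[0,0,0]},{"gripper":-0.8,"offset":[0,0,-112],"rotation":[0,0,0]}]' && python3 - <<'E'
from plan import *
move([.5055,.42,.18],.0762+np.pi/2)
E
```

```text
t: 21.6
tool_pos: [0.5468, 0.0121, 0.1436]
tool_rot: [-3.124, 0.336, 0.007]
contact_force: [1.7, -0.8, 1.0]
opening: 0.077
grip_force: 0.0
t 21.6 offset [-127.3 -389.8  -36. ] rot [-0.     0.005 -0.29 ] q6 1.67 q1 -0.11
```

```bash
python3 -m handwheel '[{"gripper":-1,"offset":[-127,-390,-36],"rotation":[0,0,-0.29]},{"gripper":-1,"offset":[-127,-390,-36],"rotation":[0,0,-0.29]},{"gripper":-1,"offset":[-127,-390,-36],"rotation":[0,0,-0.29]},{"gripper":-1,"offset":[-127,-390,-36],"rotation":[0,0,-0.29]},{"gripper":-1,"offset":[-127,-390,-36],"rotation":[0,0,-0.29]},{"gripper":-1,"offset":[-127,-390,-36],"rotation":[0,0,-0.29]},{"gripper":-1,"offset":[-127,-390,-36],"rotation":[0,0,-0.29]},{"gripper":-1,"offset":[-127,-390,-36],"rotation":[0,0,-0.29]}]' && python3 - <<'E'
from plan import *
import pickle
move([.5055,.42,.01],.0762+np.pi/2)
d=cam('wrist'); pickle.dump(d,open('w7.pkl','wb')); a=d['image'][:,:,::-1]
t=cam('top'); pickle.dump(t,open('t7.pkl','wb'))
b=cv2.resize(t['image'][190:270,275:355,::-1],(320,320),interpolation=cv2.INTER_CUBIC)
c=cv2.resize(a[120:360,210:450],(480,480),interpolation=cv2.INTER_CUBIC)
o=np.zeros((480,800,3),np.uint8); o[:,:480]=c; o[:320,480:]=b
cv2.imwrite('pics/w7.png',o)
E
```

```text
t: 22.6
tool_pos: [0.5065, 0.4224, 0.1803]
tool_rot: [-3.139, -0.125, -0.0]
contact_force: [0.9, -0.6, -0.7]
opening: 0.0853
grip_force: 0.0
t 22.6 offset [ -1.2   2.3 170.3] rot [-0.    -0.     0.003] q6 2.07 q1 0.58
```

View pics/w7.png

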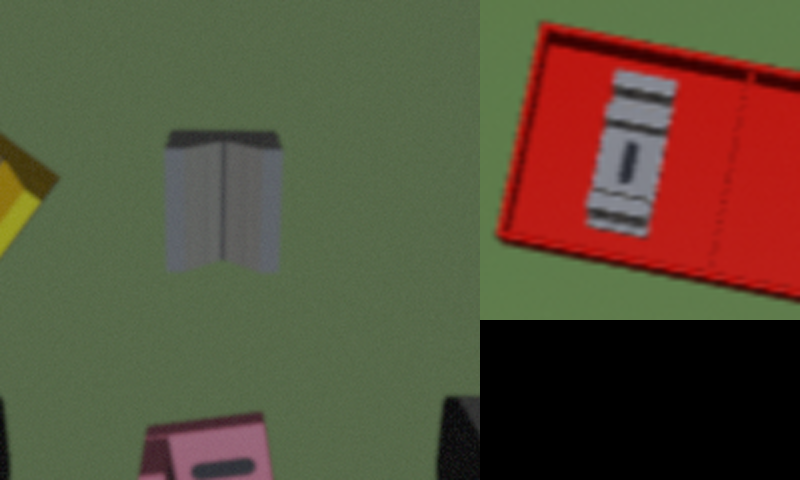

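The pile is complete: large, medium and small, with legs alternating (inset). The V-block's top corners are (165,150), (283,149), (167,272) and (281,272). The yellow look-alike's corner is at (60,180).

```bash
python3 - <<'E'
from fit import *
import pickle
d=pickle.load(open('w7.pkl','rb'))
px=(np.array([(165,150),(283,149),(167,272),(281,272)])+.5)/2-.5+[210,120]
p,e=fit(d,px,[(25,22.5,40),(25,-22.5,40),(-25,22.5,40),(-25,-22.5,40)],(.5,.42)); print(p,e)
move([p[0],p[1],.01],p[2]+np.pi/2)
E
```

```text
[0.50756455 0.42137594 0.08263944] 0.41683581941572745
t 22.7 offset [  0.7  -1.8 169.9] rot [ 0.001  0.001 -0.006] q6 2.07 q1 0.58
```

```bash
python3 -m handwheel '[{"gripper":-0.7,"offset":[0.5,-1.5,40],"rotation":[0,0,-0.004]},{"gripper":-0.7,"offset":[0.5,-1.5,90],"rotation":[0,0,-0.004]},{"gripper":-0.7,"offset":[0.5,-1.5,140],"rotation":[0,0,-0.004]},{"gripper":-0.7,"offset":[0.5,-1.5,165],"rotation":[0,0,-0.004]},{"gripper":-0.7,"offset":[0.5,-1.5,170],"rotation":[0,0,-0.004]},{"gripper":-0.7,"offset":[0.5,-1.5,170],"rotation":[0,0,-0.004]},{"gripper":0.6,"offset":[0.5,-1.5,170],"rotation":[0,0,-0.004]},{"gripper":1,"offset":[0.5,-1.5,170],"rotation":[0,0,-0.004]}]' 90 && python3 -m handwheel '[{"gripper":1,"offset":[0,0,0],"rotation":[0,0,0]},{"gripper":1,"offset":[0,0,0],"rotation":[0,0,0]},{"gripper":1,"offset":[0,0,0],"rotation":[0,0,0]},{"gripper":1,"offset":[0,0,0],"rotation":[0,0,0]},{"gripper":1,"offset":[0,0,-30],"rotation":[0,0,0]},{"gripper":1,"offset":[0,0,-80],"rotation":[0,0,0]},{"gripper":1,"offset":[0,0,-135],"rotation":[0,0,0]},{"gripper":1,"offset":[0,0,-140],"rotation":[0,0,0]}]' 90
python3 - <<'E'
from plan import *
p=box(.077,0); print(p); move([*p,.15],BY+np.pi/2)
E
```

```text
t: 23.7
tool_pos: [0.5091, 0.4225, 0.013]
tool_rot: [-3.137, -0.125, -0.005]
contact_force: [-1.8, 0.2, 6.7]
opening: 0.0434
grip_force: 95.4
t: 24.7
tool_pos: [0.5097, 0.4231, 0.1549]
tool_rot: [-3.135, -0.126, -0.012]
contact_force: [0.6, 0.4, -6.8]
opening: 0.0435
grip_force: 94.5
[ 0.51763216 -0.10194024]
t 24.7 offset [-34.1 524.    2.4] rot [ 1.000e-03 -9.000e-03 -1.277e+00] q6 2.07 q1 0.58
```

```bash
python3 -m handwheel '[{"gripper":1,"offset":[-34,524,0],"rotation":[0,0,-1.277]},{"gripper":1,"offset":[-34,524,0],"rotation":[0,0,-1.277]},{"gripper":1,"offset":[-34,524,0],"rotation":[0,0,-1.277]},{"gripper":1,"offset":[-34,524,0],"rotation":[0,0,-1.277]},{"gripper":1,"offset":[-34,524,0],"rotation":[0,0,-1.277]},{"gripper":1,"offset":[-34,524,0],"rotation":[0,0,-1.277]},{"gripper":1,"offset":[-34,524,0],"rotation":[0,0,-1.277]},{"gripper":1,"offset":[-34,524,0],"rotation":[0,0,-1.277]}]' && python3 -m handwheel '[{"gripper":1,"offset":[0,0,0],"rotation":[0,0,0]},{"gripper":1,"offset":[0,0,0],"rotation":[0,0,0]},{"gripper":1,"offset":[0,0,0],"rotation":[0,0,0]},{"gripper":1,"offset":[0,0,0],"rotation":[0,0,0]},{"gripper":1,"offset":[0,0,0],"rotation":[0,0,0]},{"gripper":1,"offset":[0,0,0],"rotation":[0,0,0]},{"gripper":1,"offset":[0,0,0],"rotation":[0,0,0]},{"gripper":1,"offset":[0,0,0],"rotation":[0,0,0]}]'
python3 - <<'E'
from plan import *
p=box(.077,0); move([*p,.014],BY+np.pi/2)
E
```

```text
t: 25.7
tool_pos: [0.5124, -0.0499, 0.146]
tool_rot: [-2.439, -1.972, 0.006]
contact_force: [1.8, 0.4, -7.4]
opening: 0.0433
grip_force: 95.5
t: 26.7
tool_pos: [0.5152, -0.049, 0.1504]
tool_rot: [2.446, 1.971, 0.0]
contact_force: [0.6, 0.0, -8.7]
opening: 0.0437
grip_force: 95.5
t 26.7 offset [-51.2  13.6 136.4] rot [ 0. -0.  0.] q6 -0.02 q1 -0.24
```

```bash
python3 -m handwheel '[{"gripper":1,"offset":[-51,13.5,0],"rotation":[0,0,0]},{"gripper":1,"offset":[-51,13.5,0],"rotation":[0,0,0]},{"gripper":1,"offset":[-51,13.5,40],"rotation":[0,0,0]},{"gripper":1,"offset":[-51,13.5,60],"rotation":[0,0,0]},{"gripper":1,"offset":[-51,13.5,60],"rotation":[0,0,0]},{"gripper":1,"offset":[-51,13.5,60],"rotation":[0,0,0]},{"gripper":1,"offset":[-51,13.5,60],"rotation":[0,0,0]},{"gripper":1,"offset":[-51,13.5,60],"rotation":[0,0,0]}]' 
python3 - <<'E'
from plan import *
p=box(.077,0); move([*p,.014],BY+np.pi/2)
E
```

```text
t: 27.7
tool_pos: [0.5183, -0.1019, 0.0916]
tool_rot: [2.445, 1.97, 0.002]
contact_force: [0.3, 0.3, -8.4]
opening: 0.0434
grip_force: 95.4
t 27.7 offset [-0.1 -0.8 77.6] rot [0.002 0.    0.   ] q6 -0.12 q1 -0.34
```

```bash
python3 -m handwheel '[{"gripper":1,"offset":[0,0,30],"rotation":[0,0,0]},{"gripper":1,"offset":[0,0,55],"rotation":[0,0,0]},{"gripper":1,"offset":[0,0,66],"rotation":[0,0,0]},{"gripper":1,"offset":[0,0,71],"rotation":[0,0,0]},{"gripper":1,"offset":[0,0,73],"rotation":[0,0,0]},{"gripper":1,"offset":[0,0,75],"rotation":[0,0,0]},{"gripper":1,"offset":[0,0,75.5],"rotation":[0,0,0]},{"gripper":1,"offset":[0,0,75.5],"rotation":[0,0,0]}]'
```

```text
t: 28.7
tool_pos: [0.5185, -0.1021, 0.017]
tool_rot: [2.445, 1.971, 0.001]
contact_force: [-4.8, 0.2, 4.8]
opening: 0.0439
grip_force: 97.3
```

```bash
python3 -m handwheel '[{"gripper":0.3,"offset":[0,0,0],"rotation":[0,0,0]},{"gripper":-0.3,"offset":[0,0,0],"rotation":[0,0,0]},{"gripper":-0.8,"offset":[0,0,0],"rotation":[0,0,0]},{"gripper":-0.8,"offset":[0,0,0],"rotation":[0,0,0]},{"gripper":-0.8,"offset":[0,0,0],"rotation":[0,0,0]},{"gripper":-0.8,"offset":[0,0,-50],"rotation":[0,0,0]},{"gripper":-0.8,"offset":[0,0,-112],"rotation":[0,0,0]},{"gripper":-0.8,"offset":[0,0,-170],"rotation":[0,0,0]}]' && python3 -m handwheel '[{"gripper":-0.8,"offset":[-200,50,-60],"rotation":[0,0,0]},{"gripper":-0.8,"offset":[-200,50,-60],"rotation":[0,0,0]},{"gripper":-0.8,"offset":[-200,50,-60],"rotation":[0,0,0]},{"gripper":-0.8,"offset":[-200,50,-60],"rotation":[0,0,0]},{"gripper":-0.8,"offset":[-200,50,-60],"rotation":[0,0,0]},{"gripper":-0.8,"offset":[-200,50,-60],"rotation":[0,0,0]},{"gripper":-0.8,"offset":[-200,50,-60],"rotation":[0,0,0]},{"gripper":-0.8,"offset":[-200,50,-60],"rotation":[0,0,0]}]'; python3 - <<'E'
from h import *
t=cam('top'); s=cam('side')
o=np.zeros((600,800,3),np.uint8)
o[:420,:800]=cv2.resize(s['image'][130:298,210:530,::-1],(800,420),interpolation=cv2.INTER_CUBIC)
o[420:,:400]=cv2.resize(t['image'][180:300,270:510,::-1],(400,180),interpolation=cv2.INTER_AREA)[:180]
cv2.imwrite('pics/end.png',o)
E
```

```text
t: 29.7
tool_pos: [0.5173, -0.1016, 0.1867]
tool_rot: [2.446, 1.971, 0.0]
contact_force: [1.4, 0.1, 0.4]
opening: 0.0768
grip_force: 0.0
t: 30.7
tool_pos: [0.5239, -0.3067, 0.2445]
tool_rot: [-2.444, -1.973, 0.0]
contact_force: [0.6, 0.4, -0.5]
opening: 0.0771
grip_force: 0.0
```

View pics/end.png

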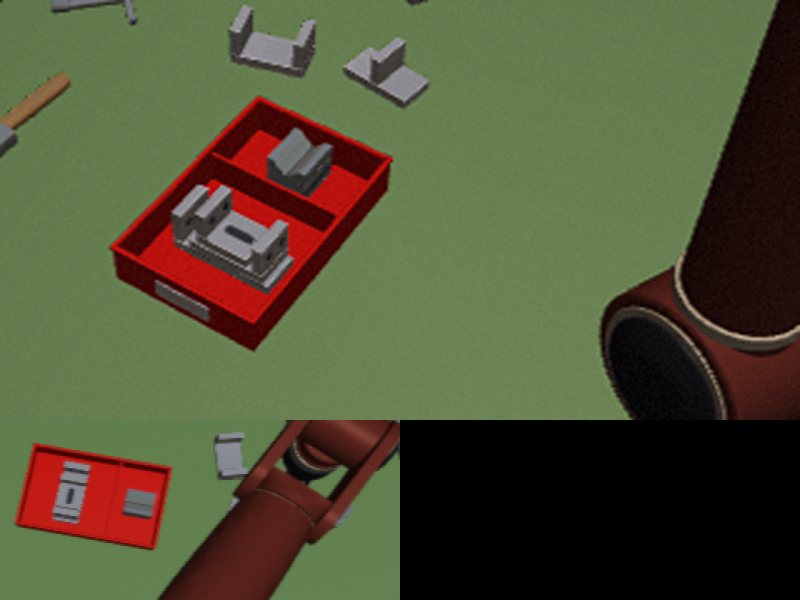

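The picture shows the pile squared up with alternating legs at about (230,235). The V-block stands groove up in the smaller compartment at (300,160), and the workpieces are undisturbed.

```bash
python3 -c "
from station import ctrl
print(ctrl.finish_job())"
```

```text
the job is handed in; nothing more can be done
None
```

The job is handed in, with no verdict reported back: the three angle plates are piled large, medium, small with alternating legs in the larger compartment, and the V-block stands groove up in the smaller one; I moved nothing else, and it took about 31 s.

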